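# Hang the locker tag on the free hook of the carousel

## Task

The red cellar-locker tag has been handed back. Turn the tag carousel until its one empty hook faces the front, over the brass pointer on the carousel's foot, then take the red tag out of the slotted wooden stand, hang it by its hole on that empty hook and let go, with the hook still at the front. Leave the blue tag in the stand and the other tags on their hooks, and do not disturb the votive glass or the steel cup.

Things in the scene. Friction and masses are not known exactly. Their poses are not given: they have to be found in the camera images.
- carousel_base: Fixed dark wooden foot of the carousel, a disc 150 in diameter and 22 high. Origin: centre of its underside on the worktop, on the turning axis. Its -x axis is the front: there a brass pointer bar (34 x 9) lies on the worktop, sticking 22 out of the foot, roughly toward the robot. (sizes in mm)
- carousel: Turning part. Origin on its upright axis, 60 above the worktop; turns freely about z both ways (friction 0.06 N m, stays where left). Four level steel hooks at 90 degrees, from a hub of radius 24: the EMPTY one points along its own -x; those along -y, +x, +y carry the green-, white-, yellow-banded tags 90 from the axis. Each tag hangs square to its hook, its top edge 20 above the rod's centre line. (sizes in mm)
- free_hook (a point): Point on the centre line of the empty hook's rod, 90 from the turning axis, 130 above the worktop: where the red tag is to hang, the top of its hole resting on the rod. The rod is 8 thick, level from the hub to 101 from the axis, then curves up to a tip 112 from the axis, whose top is 16 above the rod's centre line. (sizes in mm)
- carousel_knob (a point): Centre of the round fluted brass knob on top of the hub, to turn the carousel by: on the turning axis, 190 above the worktop; knob diameter 33, from 166 to 208 above the worktop. (sizes in mm)
- tag_red: The red tag, at first standing upright in one of the two slots of the stand. Wooden, 8 thick (x) x 56 wide (y) x 92 tall (z), about 50 g, a round hole of 32 diameter through its thickness, centred 60 above the lower edge and 32 below the top edge. Origin: middle of the lower edge.  (sizes in mm)
- tag_red_hole (a point): Centre of the red tag's hole. (sizes in mm)
- tag_blue: The blue tag, standing in the other slot; leave it there. Wooden, 8 thick (x) x 56 wide (y) x 92 tall (z), about 50 g, a round hole of 32 diameter through its thickness, centred 60 above the lower edge and 32 below the top edge. Origin: middle of the lower edge.  (sizes in mm)
- tag_stand: Fixed wooden block 120 (x) x 78 (y) x 35 high, origin at the centre of its underside. Two slots, 10 wide in x and 60 long in y, 25 deep, at x = -35 and +35; the tags stand in them on the slot floor 10 above the worktop, reaching to 102, square to the block's x axis. Which tag is in which slot varies. (sizes in mm)
- tag_green: Hanging tag, pale wood with a green band, on the hook along the carousel's -y. Wooden, 8 thick (x) x 56 wide (y) x 92 tall (z), about 50 g, a round hole of 32 diameter through its thickness, centred 60 above the lower edge and 32 below the top edge. Origin: middle of the lower edge.  (sizes in mm)
- tag_white: Hanging tag, pale wood with a white band, on the hook along the carousel's +x. Wooden, 8 thick (x) x 56 wide (y) x 92 tall (z), about 50 g, a round hole of 32 diameter through its thickness, centred 60 above the lower edge and 32 below the top edge. Origin: middle of the lower edge.  (sizes in mm)
- tag_yellow: Hanging tag, pale wood with a yellow band, on the hook along the carousel's +y. Wooden, 8 thick (x) x 56 wide (y) x 92 tall (z), about 50 g, a round hole of 32 diameter through its thickness, centred 60 above the lower edge and 32 below the top edge. Origin: middle of the lower edge.  (sizes in mm)
- votive: Empty pink-tinted bowl-shaped votive glass, 74 in diameter, 43 high, standing loose on the worktop behind the work; leave it alone. Origin: centre of the underside. (sizes in mm)
- cup: Steel cup with a strap handle, 58 x 79 x 92 high, standing loose on the worktop at the back; leave it alone. Origin: at its underside. (sizes in mm)
Not all that is in view belongs to the job. Of the things that look like the tag_red, the largest one is meant.

How it is judged:
By the outcome, as a careful person would: the job done as asked, in the order asked, and still so for the second after the job is handed in, with the robot touching nothing.
It also fails if it takes over 72 s, if anything falls off the work surface, if the arm or the gripper's body presses on something with over 40 N, if the wrist force passes 120 N, or if a joint passes its speed limit or range.

## Robot

A 7-joint arm with a two-finger parallel gripper is mounted at the origin on a cart in front of the work surface, level with it; the furniture and walls round the work are solid. World frame = base frame: x ahead of the robot, y to its left, z up, the work surface at z = 0. Lengths are in m, angles in rad, forces in N, time in s.
With the tool pointing down it reaches from about 0.4 to 0.85 m from the base axis. Payload 4.5 kg.
Tool frame: the origin (TCP) lies on the centre line of the jaws, within the pads' length; the fingertips stand ahead of it and the grasp point (between the pads) lies 3 mm ahead of it (r.finger_overhang is the z of the fingertips in the tool frame, in m); z points along the fingers, y is the direction in which the jaws open and shut (so a half turn about z gives the same grasp; the last joint's range is limited). The gripper opens to 88 mm and grips with 3 to 60 N. Pads are 18 mm wide; open, the fingers measure 123 mm over their backs; the gripper's body (75 mm by 187 mm) begins 45 mm behind the grasp point.
Start: joints at [-1.247, 0.689, -0.195, 1.565, 0.157, 0.902, -0.215], TCP at [0.179, 0.599, 0.236] pointing down, gripper open.
Joint ranges: [-3.01, 3.01], [-0.46, 2.08], [-1.47, 1.51], [0.13, 2.56], [-1, 4.14], [0.04, 2.09], [-2.66, 2.66]. Speed limits (rad/s): [2.57, 2.57, 3.14, 3.14, 3.14, 3.14, 3.14].

## Interface

Orientations are given as a unit quaternion [x, y, z, w].
In Python, from plant import get_state, snapshot, camera_model, workorder, boxes_of, mark_of, r gives the robot as it stands.
- The arm moves only by the tool jog_arm, never from a script. Its argument "rows" is a list of rows, each a list of 2 entries, a list of its own where there are three numbers: the shift along the tool's x, y, z normalised to -1 to 1, where 1 is 75 cm, then the turn about the tool's z normalised to -1 to 1, where 1 is 2 rad. A call has 1 to 20 rows; each row is the pose to reach, as a shift and turn from the pose commanded when the call began, along the tool's axes at that moment; what a row does not reach only later rows make up. A row lasts 1/12 s, in which the tool goes at most 41.7 mm and 7.16 degrees, less where a joint would pass 70% of its speed; a pose out of reach is approached as far as the arm can. A call with a number of a shift or a turn outside -1 to 1 is refused whole. A call with a gripper value outside its range is refused whole. "gripper" is the finger opening in mm, from 0 to 88.1, set as the call begins (left out, the last holds). The fingers move at their own pace and stop on an object; "newtons" is the grip in N (left out, the last holds). Time passes only in rows, so rows that repeat a pose let the fingers close. It gives the time, the measured TCP pose, the force and the opening at its end, in the units of the state.
- get_state(): the state, without advancing time (a new reading comes with each control period).
- snapshot(name): name is "scene" or "top" or "wrist"; returns the picture (420x560x3 uint8, red, green, blue); there is no depth.
- camera_model(name): a dict with "mtx" (3x3 intrinsics, pixels), "extrinsics" (4x4, takes a point from camera to world coordinates); the wrist camera has in their place "T_tool_cam" (4x4, takes a point from camera to tool coordinates, whose origin is the TCP and whose axes are the flange's). Camera axes: x right, y up, looking along -z (the intrinsics and any distortion apply to the point x, -y, -z); pixel columns grow to the right and rows downward; lengths in m; the calibration is good to about 2 mm. The wrist camera is an equidistant fisheye: a pixel r from the principal point sees the ray r / f radians off the axis. A picture is of the moment at which its call begins: read the wrist's pose just before it. camera_model takes no time and is no camera call.
- workorder.finish_job(): hands the job in, once; it reports no verdict.
Trained networks look in the newest picture that a camera, given by its name, has taken for a name from the list of things; names that differ only in an ending like _2 or _b are one class to them, and where a whole thing is asked for, a point or a joint stands for the part that bears it (a point fixed in the world has none). Each returns a list of dicts, best first, with "p" (0 to 1); they miss things now and then, are a little off and sometimes report something else, mostly with a low value. They report only what shows in the picture. A call takes as long as a camera call. They do not tell look-alikes from the thing itself.
- boxes_of(thing, camera): "rect" ([left, top, right, bottom] in pixels, round what is visible of it).
- mark_of(thing, camera): "pixel" ([row, column] in pixels: a listed point, or the origin of a listed thing).
The state is a dict: "clock": time; "q": joint angles; "qd": joint speeds; "joint_torque": joint torques, N m; "tool_pos": TCP position; "eef_rot": TCP orientation; "contact_force": force on the tool from outside, world axes, zero at the start; "moment": the same for the moment, N m; "opening": opening from 0.0 (shut) to 1.0 (fully open).
Only numpy, scipy, OpenCV 4.12 (cv2) and the standard library are available. Lean on these libraries where they do the work, as an engineer would, in place of code of your own. Each camera call takes 0.05 s, during which the arm holds its last target.

## Working session

There is one attempt and no reset: what is moved stays moved. The work goes in short steps, Python scripts to look and compute and a tool call to move; the robot and the scene stay as the last step left them, time stands still between calls to the robot, and variables do not carry over. Pictures are saved under pics/ and viewed, and the job is handed in when it is done.

Besides the shell and the picture viewer there is one more tool, called after "Request:" by a JSON object that holds its "api" and its "payload". jog_arm: Moves the arm, as the interface text tells. Scaled input: -1 to 1 covers 75 cm each way for a shift and 2 rad each way for a turn. Its arguments: {"type":"object","properties":{"rows":{"type":"array"},"gripper":{"type":"number"},"newtons":{"type":"number"}},"required":["rows"]}

```bash
ls; mkdir -p pics
python3 - <<'E'
from plant import *
import cv2
s=get_state();print(s); print(r.finger_overhang)
for n in ["scene","top","wrist"]:
    im=snapshot(n);cv2.imwrite(f"pics/{n}0.png",im[:,:,::-1]);print(n,camera_model(n))
E
```

```text
pics
{'clock': 0.0, 'q': array([-1.24720211,  0.68993792, -0.1944938 ,  1.56635351,  0.15729734,
        0.90250407, -0.21509563]), 'qd': array([ 0.00030193, -0.00071292, -0.0003239 ,  0.00066339,  0.00330812,
        0.00096085, -0.00209858]), 'joint_torque': array([ 2.03824038e-04, -5.27555537e+01, -1.26663040e+00, -1.53424484e+01,
       -5.25678496e-02,  6.66270062e-03,  1.61284911e-04]), 'tool_pos': array([0.1784726 , 0.59830616, 0.23473575]), 'eef_rot': array([ 1.44354586e-01,  9.89525609e-01, -9.04685786e-04, -5.69584084e-05]), 'contact_force': array([-0.84933722, -0.050342  ,  0.24245552]), 'moment': array([-0.0175763 ,  0.00716897, -0.00383053]), 'opening': 0.9991982904296552}
0.022
scene {'mtx': array([[384.62532904,   0.        , 278.28629461],
       [  0.        , 384.62532904, 208.05742597],
       [  0.        ,   0.        ,   1.        ]]), 'extrinsics': array([[ 0.8223067 ,  0.36999468, -0.4323374 ,  0.21795166],
       [-0.56865869,  0.56227804, -0.60039212, -0.4073209 ],
       [ 0.02095194,  0.73955888,  0.67276569,  0.7097259 ],
       [ 0.        ,  0.        ,
[... 281 characters left out ...]
0.99984361, -0.01715437, -0.00429855,  0.11273115],
       [-0.00525989,  0.05639492,  0.99839468,  1.32246604],
       [ 0.        ,  0.        ,  0.        ,  1.        ]])}
wrist {'mtx': array([[325.1922621 ,   0.        , 280.43202513],
       [  0.        , 325.1922621 , 210.72494081],
       [  0.        ,   0.        ,   1.        ]]), 'T_tool_cam': array([[ 5.12809600e-04,  9.52524084e-01,  3.04462815e-01,
         7.91577770e-02],
       [ 9.99999783e-01, -6.14351207e-04,  2.37713205e-04,
        -7.26331828e-04],
       [ 4.13474651e-04,  3.04462627e-01, -9.52524193e-01,
        -1.50151487e-01],
       [ 0.00000000e+00,  0.00000000e+00,  0.00000000e+00,
         1.00000000e+00]])}
```

View pics/scene0.png

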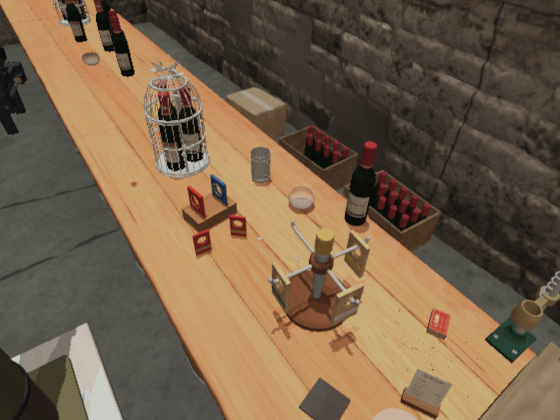

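View pics/top0.png

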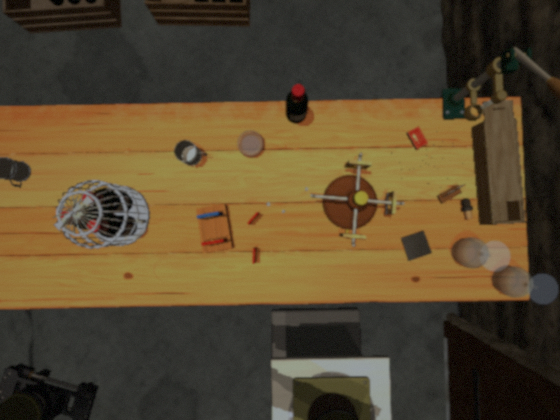

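View pics/wrist0.png

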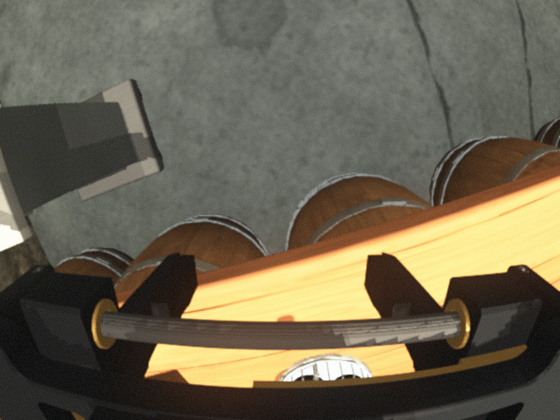

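```bash
cat > h.py <<'E'
from plant import *
import numpy as np, cv2
from scipy.spatial.transform import Rotation as R
def ray(cam,row,col):
    m=camera_model(cam);K=m['mtx'];E=m['extrinsics']
    d=np.array([(col-K[0,2])/K[0,0],-(row-K[1,2])/K[1,1],-1])
    return E[:3,3],E[:3,:3]@d
def atz(cam,row,col,z):
    o,d=ray(cam,row,col);return o+d*(z-o[2])/d[2]
def proj(cam,p):
    m=camera_model(cam);K=m['mtx'];E=m['extrinsics']
    c=E[:3,:3].T@(np.array(p)-E[:3,3]);return np.array([K[1,2]-K[1,1]*c[1]/-c[2],K[0,2]+K[0,0]*c[0]/-c[2]])
def tri(obs):
    A=np.zeros((3,3));b=np.zeros(3)
    for cam,row,col in obs:
        o,d=ray(cam,row,col);d=d/np.linalg.norm(d);P=np.eye(3)-np.outer(d,d);A+=P;b+=P@o
    x=np.linalg.solve(A,b);return x
def crop(im,r0,r1,c0,c1,k,name):
    cv2.imwrite(f"pics/{name}.png",cv2.resize(im[r0:r1,c0:c1,::-1],None,fx=k,fy=k,interpolation=cv2.INTER_CUBIC))
def wproj(p,s):
    m=camera_model('wrist');T=m['T_tool_cam'];K=m['mtx']
    t=R.from_quat(s['eef_rot']).inv().apply(np.array(p)-s['tool_pos'])
    c=T[:3,:3].T@(t-T[:3,3]);x,y,z=c[0],-c[1],-c[2]
    th=np.arctan2(np.hypot(x,y),z);rr=K[0,0]*th/np.hypot(x,y)
    return np.array([K[1,2]+rr*y,K[0,2]+rr*x])
def wray(row,col,s):
    m=camera_model('wrist');T=m['T_tool_cam'];K=m['mtx']
    u,v=col-K[0,2],row-K[1,2];rr=np.hypot(u,v);th=rr/K[0,0]
    c=np.array([np.sin(th)*u/rr,-np.sin(th)*v/rr,-np.cos(th)])
    Rt=R.from_quat(s['eef_rot'])
    return Rt.apply(T[:3,3])+s['tool_pos'],Rt.apply(T[:3,:3]@c)
def watz(row,col,s,z):
    o,d=wray(row,col,s);return o+d*(z-o[2])/d[2]
E
python3 - <<'E'
from h import *
t=snapshot('top');s=snapshot('scene')
crop(t,120,280,180,420,3.3,'t1');crop(s,160,340,170,390,3.3,'s1')
for n in ['carousel_base','carousel','free_hook','carousel_knob','tag_red','tag_red_hole','tag_blue','tag_stand']:
    print(n,*[(c,[(np.round(x['pixel'],1),round(x['p'],2)) for x in mark_of(n,c)][:4]) for c in('top','scene')])
for n in ['tag_red','tag_stand','votive','cup']:
    print(n,*[(c,[(np.round(x['rect']),round(x['p'],2)) for x in boxes_of(n,c)][:4]) for c in('top','scene')])
E
```

```text
carousel_base ('top', [(array([202.9, 348.7]), 0.55)]) ('scene', [(array([300.9, 313.4]), 0.56)])
carousel ('top', [(array([200.8, 352.9]), 0.71)]) ('scene', [(array([283.4, 316.8]), 0.97), (array([231.8, 297.7]), 0.39)])
free_hook ('top', [(array([197.2, 323.2]), 0.94)]) ('scene', [(array([230.1, 297. ]), 0.76)])
carousel_knob ('top', [(array([198.2, 360.5]), 0.65), (array([199.1, 323. ]), 0.64)]) ('scene', [(array([239.1, 326.1]), 0.73)])
tag_red ('top', [(array([254.6, 254.1]), 0.57), (array([217.4, 251.2]), 0.57), (array([242.8, 218.9]), 0.52), (array([166.6, 355.3]), 0.28)]) ('scene', [(array([215.2, 195.2]), 0.68), (array([248.8, 201.5]), 0.62), (array([237.4, 235.5]), 0.5)])
tag_red_hole ('top', [(array([244.5, 210.3]), 0.6), (array([254.6, 253.6]), 0.52), (array([223.2, 252.4]), 0.37)]) ('scene', [(array([201.4, 196.9]), 0.84), (array([220.3, 239. ]), 0.79), (array([239.9, 199.5]), 0.63)])
tag_blue ('top', [(array([214.7, 215.7]), 0.42)]) ('scene', [(array([204.9, 218.4]), 0.8), (array([211.9, 211.3]), 0.46)])
tag_stand ('top', [(array([229.5, 214.6]), 0.55)]) ('scene', [(array([211.7, 209.9]), 0.97), (array([242.2, 325.8]), 0.68)])
tag_red ('top', [(array([204., 241., 226., 244.]), 0.67), (array([250., 247., 258., 263.]), 0.4)]) ('scene', [(array([193., 229., 211., 255.]), 0.9), (array([186., 184., 206., 220.]), 0.59), (array([228., 218., 245., 239.]), 0.54)])
tag_stand ('top', [(array([197., 205., 230., 255.]), 0.7), (array([239., 131., 264., 155.]), 0.29)]) ('scene', [(array([182., 196., 238., 234.]), 0.97)])
votive ('top', [(array([237., 131., 265., 158.]), 0.87)]) ('scene', [(array([287., 188., 314., 207.]), 0.91)])
cup ('top', [(array([173., 139., 203., 164.]), 0.94)]) ('scene', [(array([250., 151., 270., 181.]), 0.86), (array([289., 189., 312., 210.]), 0.67)])
```

View pics/t1.png

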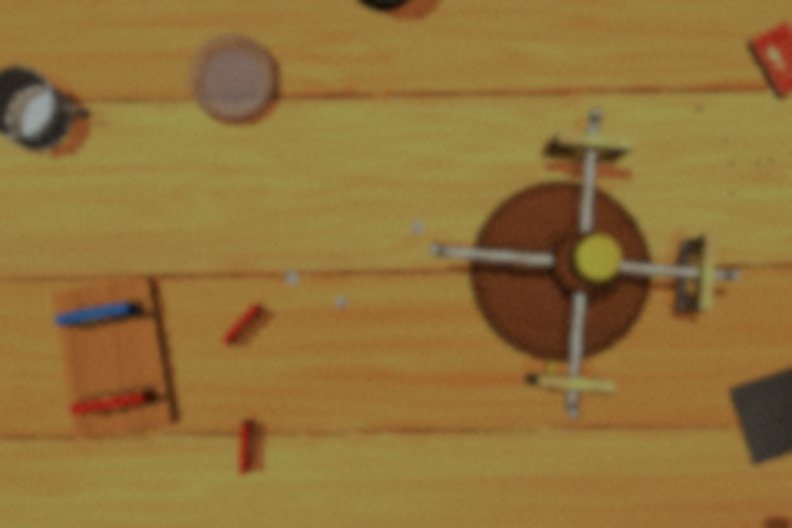

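View pics/s1.png

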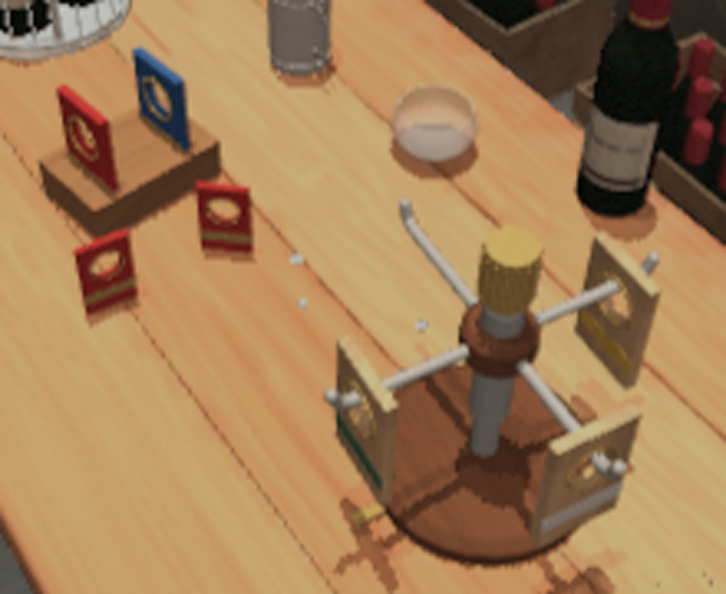

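Run:
```python
from h import *
t=snapshot('top');s=snapshot('scene')
crop(t,155,250,305,405,8,'t2');crop(t,200,260,190,265,10,'t3')
crop(s,180,260,175,255,8,'s2');crop(s,225,330,260,370,7,'s3')
# base disc in top
print('base',atz('top',202.9,348.7,0), atz('top',201.8,349.7,.022), tri([('top',202.9,348.7),('scene',300.9,313.4)]))
print('knob',atz('top',198.2,360.5,.19),tri([('top',198.2,360.5),('scene',239.1,326.1)]))
print('fh tip',atz('top',197.2,323.2,.13),tri([('top',197.2,323.2),('scene',230.1,297.)]))
```

```text
base [ 0.56829793 -0.05945646  0.        ] [ 0.57026966 -0.05935964  0.022     ] [ 0.56885127 -0.06025534 -0.00395611]
knob [ 0.57065964 -0.06268917  0.19      ] [ 0.57245367 -0.06368801  0.19387088]
fh tip [0.57787663 0.02019014 0.13      ] [0.57666964 0.02152123 0.14272939]
```

View pics/t2.png

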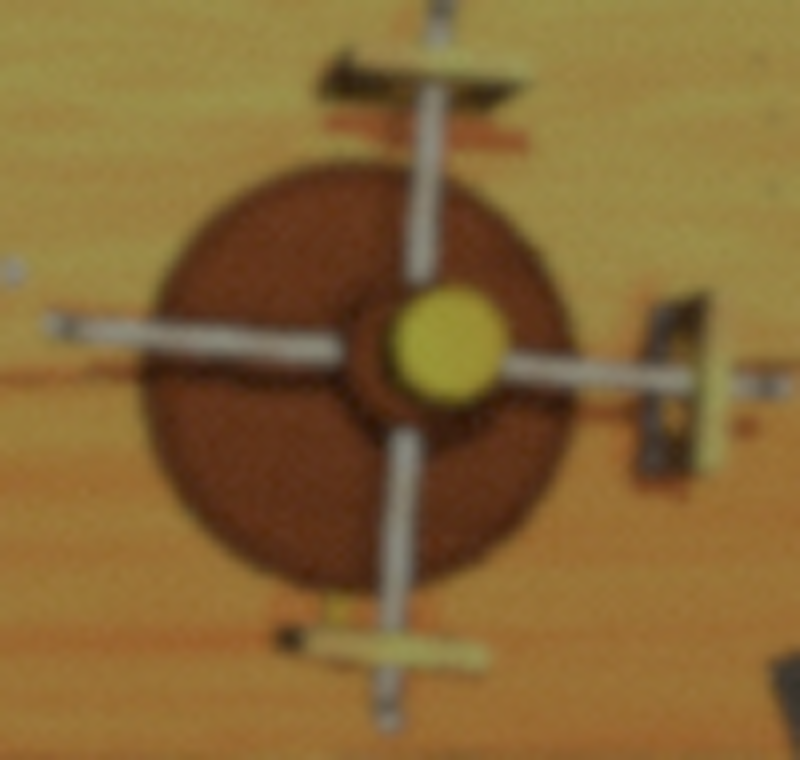

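View pics/t3.png

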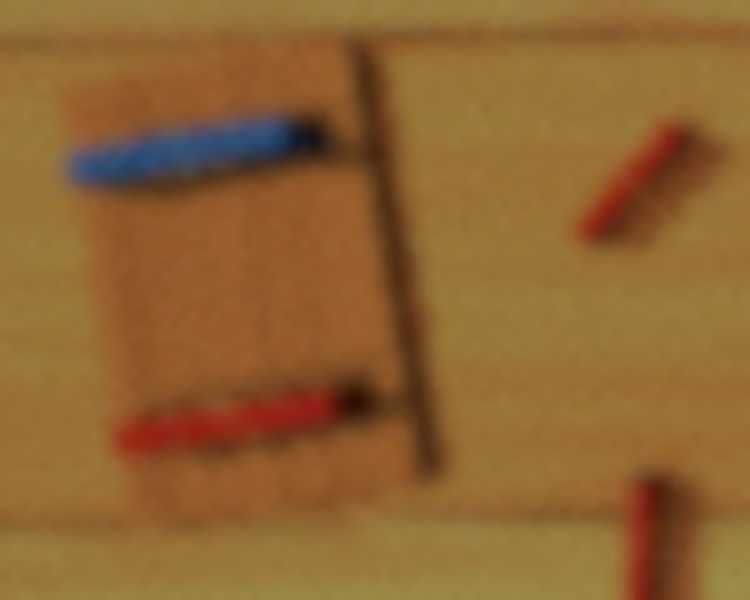

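View pics/s2.png

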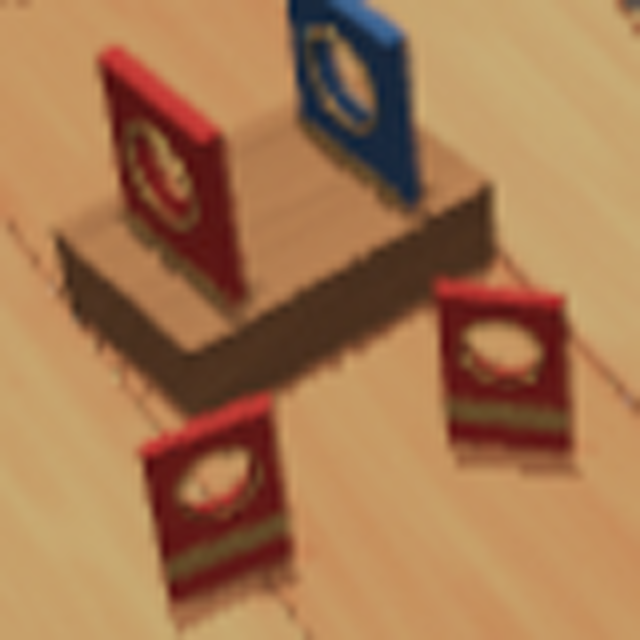

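View pics/s3.png

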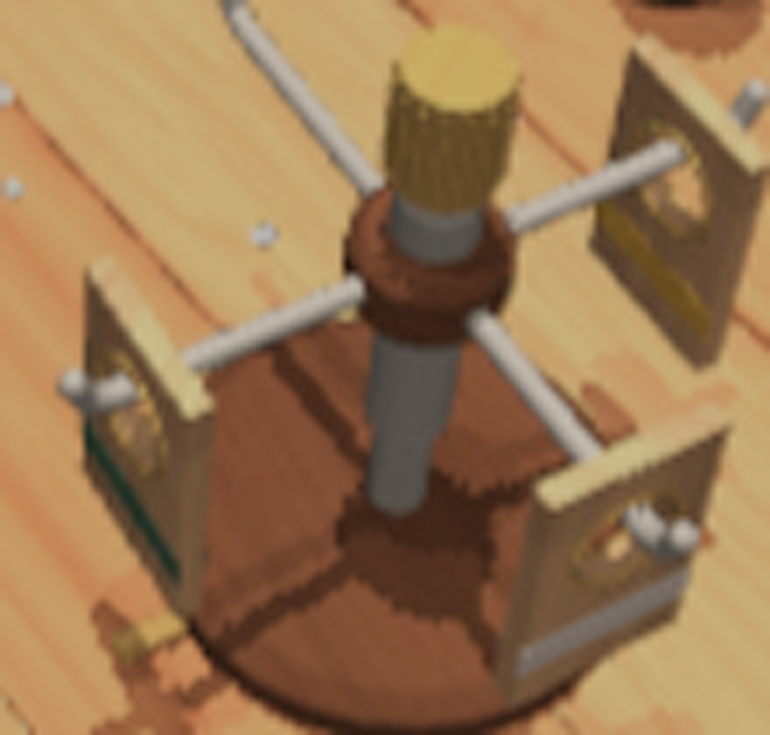

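Run:
```python
from h import *
T=lambda x,y:(155+y/8,305+x/8)
ax=atz('top',*T(360,376.5),.022);kn=atz('top',*T(450,345),.208)
print('axis',ax,kn)
def ang(a,b,z):
    p=atz('top',*T(*a),z);q=atz('top',*T(*b),z);d=q-p;print(p,q,np.degrees(np.arctan2(d[1],d[0])))
ang((340,350),(130,333),.13);ang((500,367),(690,380),.13);ang((425,270),(433,90),.13);ang((405,430),(392,640),.13)
S=lambda x,y:(225+y/7,260+x/7)
for z in(.0,.009):
  e=atz('top',*T(340,600),z);print('ptr top',e,np.degrees(np.arctan2(*(e-ax)[[1,0]])))
  for q in((120,640),(150,630)):
    e=atz('scene',*S(*q),z);print('ptr sc',e,np.degrees(np.arctan2(*(e-ax)[[1,0]])))
Q=lambda x,y:(200+y/10,190+x/10)
# red top edge ends z=.102 ; blue
for a,b in (((115,440),(340,400)),((72,168),(300,132))):
    p=atz('top',*Q(*a),.102);q=atz('top',*Q(*b),.102);d=q-p
    print('tag',(p+q)/2,np.linalg.norm(d),np.degrees(np.arctan2(d[1],d[0])))
q2=lambda x,y:(180+y/8,175+x/8)
a=atz('scene',*q2(110,52),.102);b=atz('scene',*q2(220,135),.102);print('sc',(a+b)/2,a-b,np.degrees(np.arctan2(*(b-a)[[1,0]])))
for q in ((245,30),(300,130)): pass
```

```text
axis [ 0.56954723 -0.06015066  0.022     ] [ 0.56985722 -0.06163786  0.208     ]
[ 0.57300342 -0.03981526  0.13      ] [0.57938497 0.02498395 0.13      ] 84.37554377110726
[ 0.56689346 -0.08910615  0.13      ] [ 0.56186735 -0.14764479  0.13      ] -94.90736121322013
[ 0.59734897 -0.06671261  0.13      ] [ 0.65331061 -0.07062618  0.13      ] -4.00036159004541
[ 0.54791918 -0.05927367  0.13      ] [ 0.48331971 -0.05363872  0.13      ] 175.0147654042576
ptr top [ 0.49421403 -0.05436362  0.        ] 175.6072096308815
ptr sc [ 0.48022673 -0.049998    0.        ] 173.51528316390718
ptr sc [ 4.89631999e-01 -5.22182994e-02  1.11022302e-16] 174.3314097269032
ptr top [ 0.49432911 -0.05322646  0.009     ] 174.7404656589593
ptr sc [ 0.47690083 -0.0545292   0.009     ] 176.52775117552684
ptr sc [ 0.48618683 -0.05672134  0.009     ] 177.64426883090775
tag [0.47103285 0.29897681 0.102     ] 0.05761910603768202 -80.90520116236164
tag [0.53930714 0.30890481 0.102     ] 0.05839480108865311 -81.99984663161369
sc [0.47323643 0.29561353 0.102     ] [-0.01068197  0.05430271  0.        ] -78.87134821440156
```

```bash
cat >> h.py <<'E'
def go(p,yawx=None):
    """p target TCP world; yawx desired world angle (deg) of tool x; prints normalised row"""
    s=get_state();Rt=R.from_quat(s['eef_rot']);M=Rt.as_matrix()
    y=np.degrees(np.arctan2(M[1,0],M[0,0]));tilt=M[:,2]
    d=M.T@(np.array(p)-s['tool_pos'])
    print('pos',np.round(s['tool_pos'],4),'yawx',round(y,2),'z',np.round(tilt,3),'q',np.round(s['q'],2),'F',np.round(s['contact_force'],1),'t',s['clock'],'open',s['opening'])
    t=0 if yawx is None else -np.radians((yawx-y+180)%360-180)/2
    print('row',np.round(d/.75,4),'turn',round(t,4))
E
python3 -c "
from h import *
go([.57,-.061,.33])"
```

```text
pos [0.1786 0.599  0.2355] yawx 163.4 z [ 0.  0. -1.] q [-1.25  0.69 -0.19  1.57  0.16  0.9  -0.22] F [ 0.4 -0.4  0.6] t 1.55 open 1.0039737962878426
row [-0.7516 -0.6942 -0.126 ] turn 0
```

Request:
{"api": "jog_arm", "payload": {"rows": [[[0,0,-0.06],0],[[0,0,-0.126],0],[[-0.75,-0.694,-0.126],0],[[-0.75,-0.694,-0.126],0],[[-0.75,-0.694,-0.126],0],[[-0.75,-0.694,-0.126],0],[[-0.75,-0.694,-0.126],0],[[-0.75,-0.694,-0.126],0],[[-0.75,-0.694,-0.126],0],[[-0.75,-0.694,-0.126],0],[[-0.75,-0.694,-0.126],0],[[-0.75,-0.694,-0.126],0],[[-0.75,-0.694,-0.126],0],[[-0.75,-0.694,-0.126],0],[[-0.75,-0.694,-0.126],0],[[-0.75,-0.694,-0.126],0],[[-0.75,-0.694,-0.126],0],[[-0.75,-0.694,-0.126],0],[[-0.75,-0.694,-0.126],0],[[-0.75,-0.694,-0.126],0]]}}

```text
clock: 3.22
tool_pos: [0.5612, -0.0484, 0.33]
eef_rot: [0.144, 0.99, 0.0, 0.0]
contact_force: [0.6, -0.2, 0.2]
opening: 0.999
```

Run:
```python
from h import *
go([.57,-.061,.33]);s=get_state()
im=snapshot('wrist');cv2.imwrite('pics/w1.png',im[:,:,::-1])
m=mark_of('carousel_knob','wrist');print(m)
print(wproj([.57,-.061,.19],s),wproj([.57,-.061,.208],s))
for x in m: print(watz(*x['pixel'],s,.19))
```

```text
pos [ 0.5612 -0.0484  0.33  ] yawx 163.39 z [ 0.  0. -1.] q [ 0.08  0.5  -0.13  1.63  0.07  1.02  1.21] F [ 0.6 -0.2  0.2] t 3.2167 open 0.9992536445162183
row [-0.0161 -0.0127 -0.    ] turn 0
[{'pixel': [213.7, 269.2], 'p': 0.61}, {'pixel': [243.9, 284.1], 'p': 0.45}, {'pixel': [192.7, 206.6], 'p': 0.3}]
[209.09601104 271.0859191 ] [215.21222483 270.52428393]
[ 0.57382951 -0.06403241  0.19      ]
[ 0.60748674 -0.05932089  0.19      ]
[ 0.53728519 -0.11433618  0.19      ]
```

View pics/w1.png

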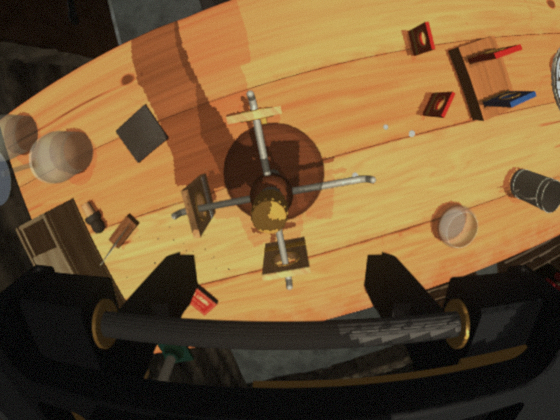

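Request:
{"api": "jog_arm", "payload": {"rows": [[[-0.016,-0.0127,0],0.785],[[-0.016,-0.0127,0],0.785],[[-0.016,-0.0127,0],0.785],[[-0.016,-0.0127,0],0.785],[[-0.016,-0.0127,0],0.785],[[-0.016,-0.0127,0],0.785],[[-0.016,-0.0127,0],0.785],[[-0.016,-0.0127,0],0.785],[[-0.016,-0.0127,0],0.785],[[-0.016,-0.0127,0],0.785],[[-0.016,-0.0127,0],0.785],[[-0.016,-0.0127,0],0.785],[[-0.016,-0.0127,0],0.785],[[-0.016,-0.0127,0],0.785],[[-0.016,-0.0127,0],0.785]]}}

```text
clock: 4.57
tool_pos: [0.5691, -0.0583, 0.3297]
eef_rot: [0.801, 0.599, -0.0, -0.0]
contact_force: [-0.5, -0.2, 1.1]
opening: 1.001
```

Run:
```python
from h import *
go([.57,-.061,.192]);s=get_state()
im=snapshot('wrist');cv2.imwrite('pics/w2.png',im[:,:,::-1])
print(wproj([.57,-.061,.208],s),wproj([.57,-.061,.13],s))
```

```text
pos [ 0.5691 -0.0583  0.3297] yawx 73.61 z [-0.  0. -1.] q [-0.17  0.53  0.31  1.62 -0.18  1.03 -0.08] F [-0.5 -0.2  1.1] t 4.5667 open 1.0014444979678059
row [-0.0031  0.0021  0.1836] turn 0
[203.73063729 282.35663649] [183.59198898 282.02901903]
```

View pics/w2.png

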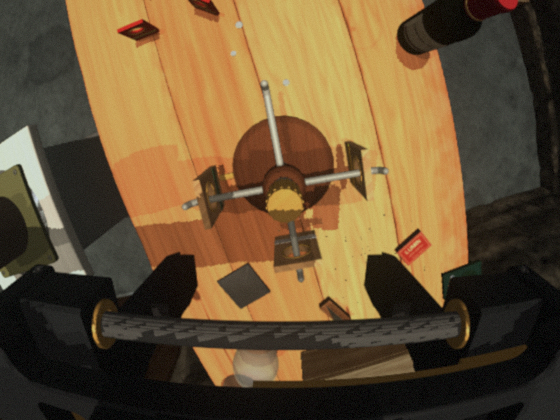

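Request:
{"api": "jog_arm", "payload": {"rows": [[[-0.002,0.003,0.05],0],[[-0.002,0.003,0.1],0],[[-0.002,0.003,0.13],0],[[-0.002,0.003,0.16],0],[[-0.002,0.003,0.183],0],[[-0.002,0.003,0.183],0],[[-0.002,0.003,0.183],0]]}}

```text
clock: 5.2
tool_pos: [0.5707, -0.0609, 0.1922]
eef_rot: [0.801, 0.598, -0.0, -0.001]
contact_force: [0.2, 0.5, 0.3]
opening: 1.007
```

Run:
```python
from h import *
go([.5715,-.062,.192]);s=get_state()
im=snapshot('wrist');cv2.imwrite('pics/w3.png',im[:,:,::-1])
print(wproj([.571,-.062,.208],s),wproj([.571,-.062,.13],s))
```

```text
pos [ 0.5707 -0.0609  0.1922] yawx 73.5 z [-0.002  0.    -1.   ] q [-0.12  0.69  0.25  1.78 -0.25  0.7  -0.02] F [0.2 0.5 0.3] t 5.2 open 1.0067201038071434
row [-0.0011  0.0015  0.0002] turn 0
[283.43954101 281.6497281 ] [226.18274153 281.53489017]
```

View pics/w3.png

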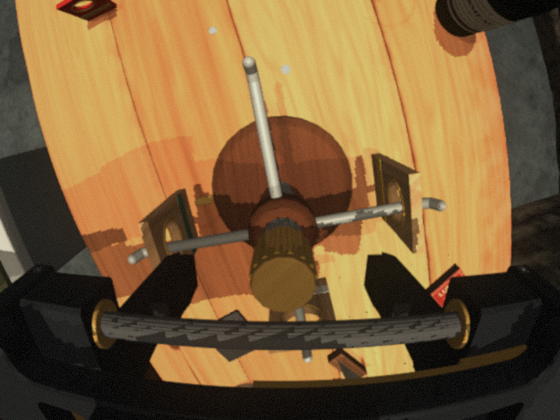

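Request:
{"api": "jog_arm", "payload": {"rows": [[[0,0.001,0],0],[[0,0.001,0],0],[[0,0.001,0],0],[[0,0.001,0],0],[[0,0.001,0],0],[[0,0.001,0],0],[[0,0.001,0],0],[[0,0.001,0],0],[[0,0.001,0],0],[[0,0.001,0],0]], "gripper": 25, "newtons": 20}}

```text
clock: 6.08
tool_pos: [0.5719, -0.0613, 0.1925]
eef_rot: [0.802, 0.598, 0.0, 0.0]
contact_force: [1.1, 0.2, -0.1]
opening: 0.356
```

Request:
{"api": "jog_arm", "payload": {"rows": [[[0,0,0],-0.04],[[0,0,0],-0.085],[[0,0,0],-0.13],[[0,0,0],-0.175],[[0,0,0],-0.22],[[0,0,0],-0.265],[[0,0,0],-0.31],[[0,0,0],-0.355],[[0,0,0],-0.4],[[0,0,0],-0.445],[[0,0,0],-0.49],[[0,0,0],-0.535],[[0,0,0],-0.58],[[0,0,0],-0.625],[[0,0,0],-0.67],[[0,0,0],-0.71],[[0,0,0],-0.75],[[0,0,0],-0.785],[[0,0,0],-0.785],[[0,0,0],-0.785]]}}

```text
clock: 7.75
tool_pos: [0.5705, -0.062, 0.1924]
eef_rot: [0.146, 0.989, -0.001, -0.001]
contact_force: [-4.0, -1.3, 3.2]
opening: 0.354
```

Run:
```python
from h import *
go([.5715,-.062,.192]);s=get_state()
im=snapshot('wrist');cv2.imwrite('pics/w4.png',im[:,:,::-1])
t=snapshot('top');crop(t,155,250,305,405,8,'t4')
```

```text
pos [ 0.5705 -0.062   0.1924] yawx 163.25 z [-0.003 -0.001 -1.   ] q [ 0.15  0.68 -0.21  1.77  0.2   0.72  1.11] F [-4.  -1.3  3.2] t 7.75 open 0.35395993695591377
row [-0.0013  0.0004  0.0006] turn 0
```

View pics/w4.png

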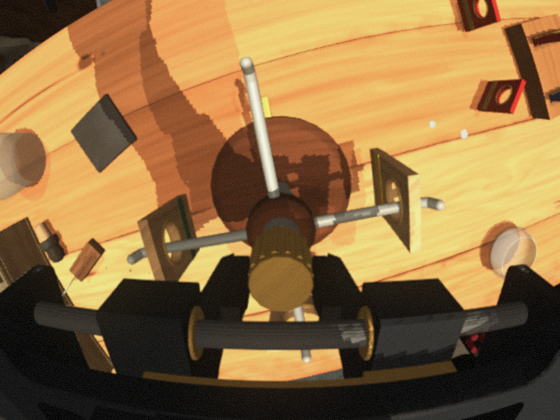

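View pics/t4.png

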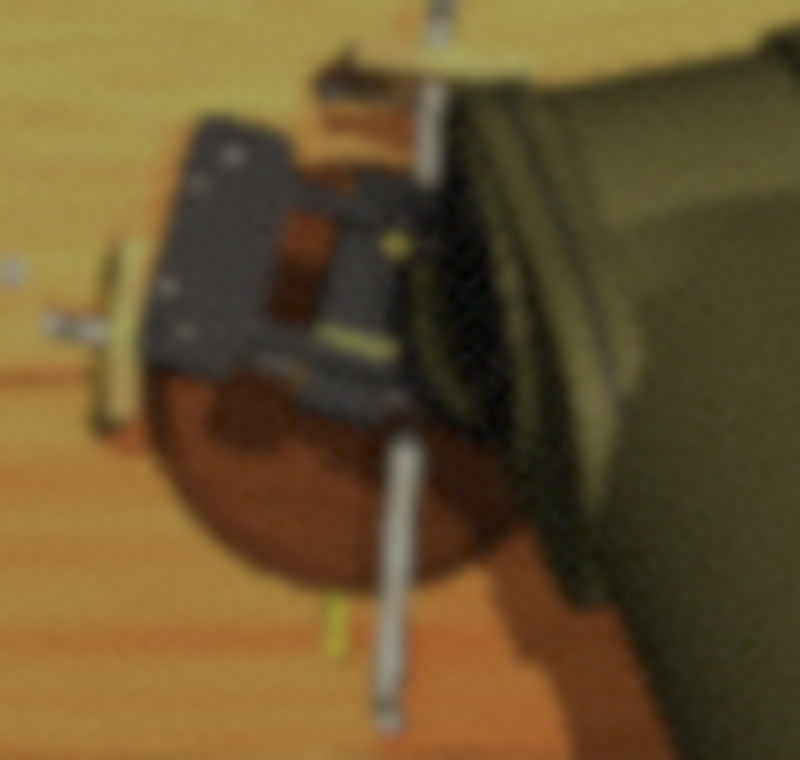

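Run:
```python
from h import *
T=lambda x,y:(155+y/8,305+x/8)
A=lambda d:round(np.degrees(np.arctan2(d[1],d[0])),2)
g=lambda a,z:atz('top',*T(*a),z)
ax=g((360,376.5),.022)
for z in(0,.009): print('ptr',g((338,630),z),A(g((338,630),z)-ax),A(g((336,655),z)-g((340,597),z)))
print('rod',A(g((390,670),.13)-g((405,440),.13)),g((392,650),.13),A(g((391,670),.13)-np.array([.5705,-.0610,.13])),A(g((391,670),.13)-ax))
im=cv2.imread('pics/w4.png');cv2.imwrite('pics/w4c.png',cv2.resize(im[40:220,190:370],None,fx=3.3,fy=3.3,interpolation=cv2.INTER_CUBIC))
t=cv2.imread('pics/t4.png');cv2.imwrite('pics/t4c.png',cv2.resize(t[400:750,280:480],None,fx=1.7,fy=1.7))
```

```text
ptr [ 0.48400312 -0.05343219  0.        ] 175.51 174.66
ptr [ 0.48418769 -0.05230137  0.009     ] 174.75 174.66
rod 174.83 [ 0.48025015 -0.05356168  0.13      ] 175.31 175.77
```

View pics/w4c.png

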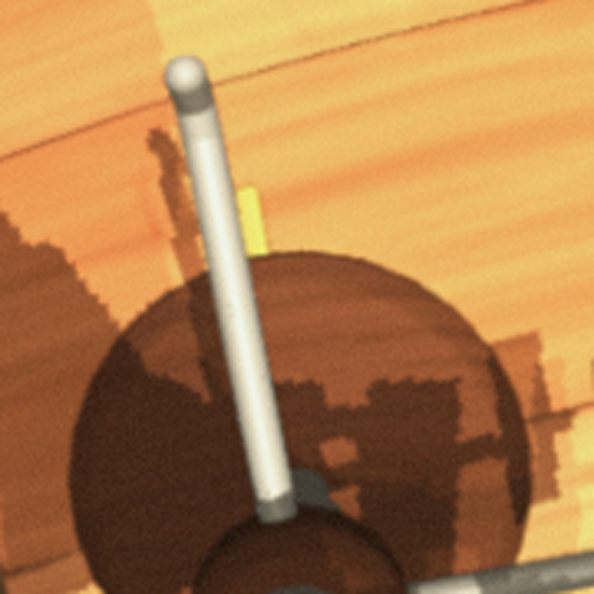

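View pics/t4c.png

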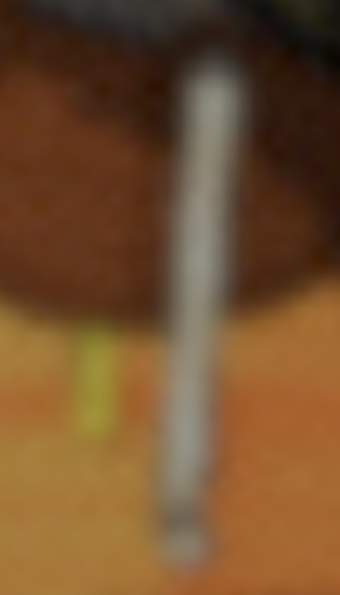

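Run:
```python
from h import *
s=get_state();A=lambda d:round(np.degrees(np.arctan2(d[1],d[0])),2)
W=lambda x,y,z:watz(40+y/3.3,190+x/3.3,s,z)
p=W(275,495,.13);q=W(203,135,.13);print('rod',p,q,A(q-p))
e=W(253,222,.005);print('ptr',e,A(e-np.array([.571,-.0615,0])),A(W(247,190,.009)-W(257,252,.009)))
# disc: edges left/right/top
P=[W(a,b,.022) for a,b in((70,480),(530,465),(290,252),(130,330),(455,320))]
from scipy.optimize import least_squares
f=least_squares(lambda c:[np.hypot(*(x[:2]-c[:2]))-.075 for x in P],[.57,-.06]);c=f.x;print('disc',c,f.fun,A(e[:2]-c),A(q[:2]-c))
```

```text
rod [ 0.5439667  -0.05996702  0.13      ] [ 0.47038322 -0.05226289  0.13      ] 174.02
ptr [ 0.48701039 -0.05285379  0.005     ] 174.12 172.08
disc [ 0.57386736 -0.06373331] [-0.0029918  -0.00247235  0.00216091 -0.00052274 -0.00129624] 172.86 173.68
```

Request:
{"api": "jog_arm", "payload": {"rows": [[[0,0,0],0],[[0,0,0],0],[[0,0,0],0],[[0,0,0],0],[[0,0,0],0],[[0,0,-0.04],0],[[0,0,-0.09],0],[[0,0,-0.14],0],[[0,0,-0.14],0]], "gripper": 88}}

```text
clock: 8.6
tool_pos: [0.5762, -0.0609, 0.3046]
eef_rot: [0.145, 0.989, 0.001, 0.007]
contact_force: [0.1, 0.6, -0.0]
opening: 0.989
```

Run:
```python
from h import *
go([.44,.297,.30]);s=get_state()
im=snapshot('wrist');crop(im,80,260,170,400,3.3,'w5')
t=snapshot('top');crop(t,155,250,305,405,8,'t5')
```

```text
pos [ 0.5762 -0.0609  0.3046] yawx 163.37 z [ 0.014  0.    -1.   ] q [ 0.17  0.55 -0.24  1.63  0.15  0.97  1.16] F [ 0.1  0.6 -0. ] t 8.6 open 0.9887476365731447
row [0.3106 0.4053 0.0037] turn 0
```

View pics/w5.png

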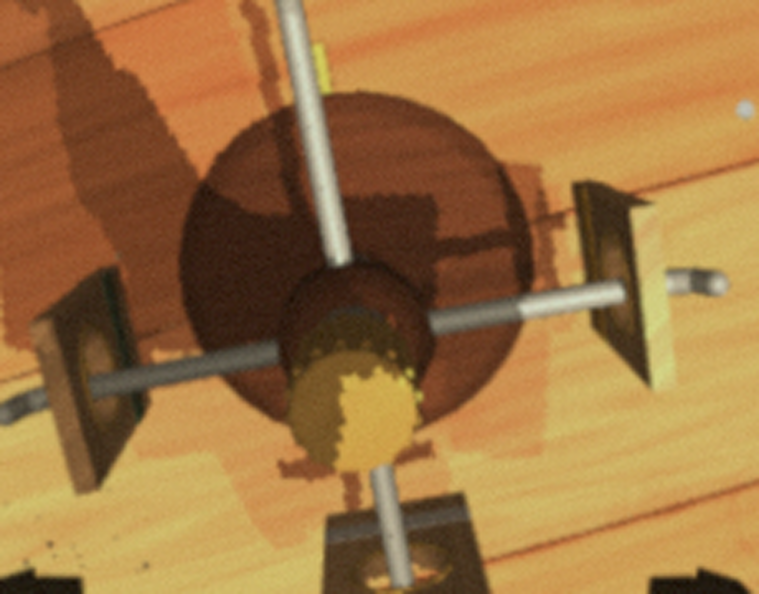

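Run:
```python
from h import *
go([.472,.298,.26],190)
```

```text
pos [ 0.5728 -0.0611  0.299 ] yawx 163.39 z [ 0.004  0.    -1.   ] q [ 0.17  0.55 -0.24  1.64  0.15  0.97  1.16] F [-0.8  0.1 -0.4] t 8.7 open 0.9931283294190507
row [0.2659 0.4204 0.0515] turn -0.2322
```

View pics/t5.png

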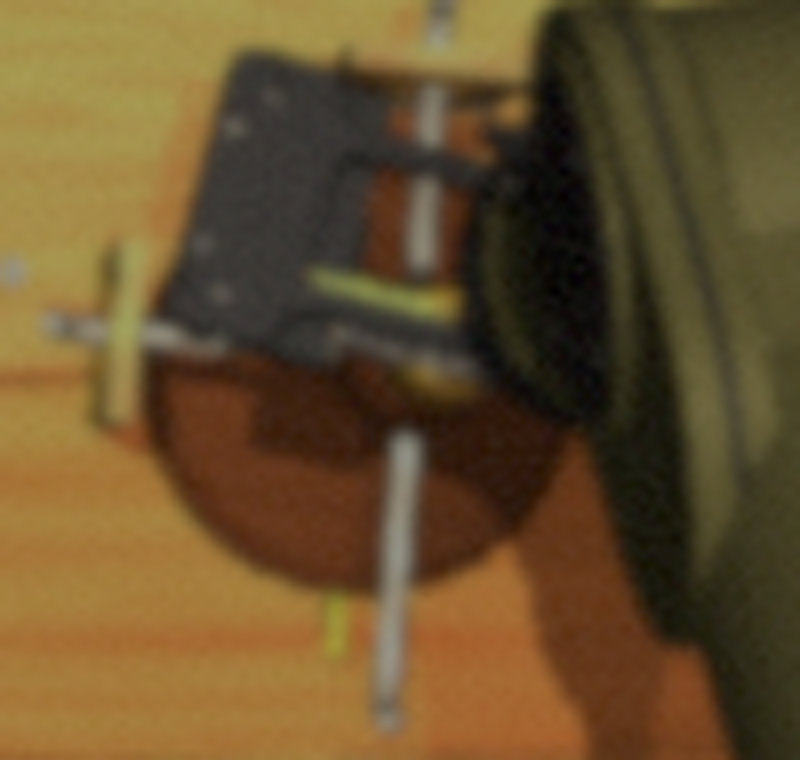

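Request:
{"api": "jog_arm", "payload": {"rows": [[[0.266,0.42,0.02],-0.232],[[0.266,0.42,0.02],-0.232],[[0.266,0.42,0.02],-0.232],[[0.266,0.42,0.02],-0.232],[[0.266,0.42,0.02],-0.232],[[0.266,0.42,0.02],-0.232],[[0.266,0.42,0.02],-0.232],[[0.266,0.42,0.05],-0.232],[[0.266,0.42,0.05],-0.232],[[0.266,0.42,0.05],-0.232],[[0.266,0.42,0.05],-0.232],[[0.266,0.42,0.05],-0.232],[[0.266,0.42,0.05],-0.232]]}}

```text
clock: 9.78
tool_pos: [0.4712, 0.2956, 0.2594]
eef_rot: [-0.086, 0.996, -0.001, -0.0]
contact_force: [-0.1, 0.2, -0.6]
opening: 0.998
```

Run:
```python
from h import *
go([.472,.298,.081],190);s=get_state()
im=snapshot('wrist');cv2.imwrite('pics/w6.png',im[:,:,::-1]);crop(im,130,300,180,400,3.5,'w6c')
u=np.array([np.cos(np.radians(100)),np.sin(np.radians(100)),0])
for k in(-.028,.028):print(wproj(np.array([.472,.298,.102])+k*u,s))
print([(x['pixel'],x['p'],watz(*x['pixel'],s,.07)) for x in mark_of('tag_red_hole','wrist')])
```

```text
pos [0.4712 0.2956 0.2594] yawx -170.16 z [-0.001 -0.002 -1.   ] q [-0.43  0.58 -0.36  1.74  0.26  0.87  0.85] F [-0.1  0.2 -0.6] t 9.7833 open 0.9983809201737546
row [-0.0018  0.0034  0.2379] turn -0.0014
[193.83857931 255.12316073]
[193.75488886 312.26430001]
[([133.4, 200.2], 0.97, array([0.42974836, 0.20116573, 0.07      ])), ([187.3, 285.7], 0.9, array([0.47278811, 0.30056316, 0.07      ])), ([216.4, 198.2], 0.63, array([0.52230575, 0.20935718, 0.07      ]))]
```

View pics/w6.png

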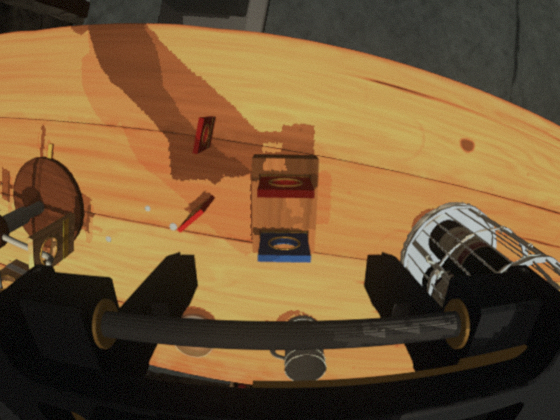

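View pics/w6c.png

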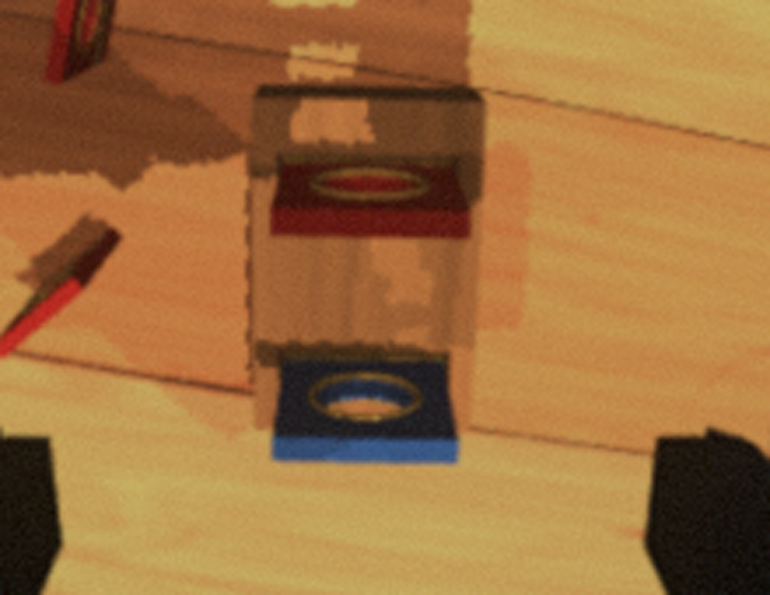

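Request:
{"api": "jog_arm", "payload": {"rows": [[[-0.0018,0.0055,0.05],0],[[-0.0018,0.0055,0.1],0],[[-0.0018,0.0055,0.14],0],[[-0.0018,0.0055,0.17],0],[[-0.0018,0.0055,0.2],0],[[-0.0018,0.0055,0.225],0],[[-0.0018,0.0055,0.238],0],[[-0.0018,0.0055,0.238],0],[[-0.0018,0.0055,0.238],0]]}}

```text
clock: 10.63
tool_pos: [0.4717, 0.3015, 0.0818]
eef_rot: [-0.086, 0.996, -0.0, 0.0]
contact_force: [0.3, -0.3, -0.4]
opening: 0.996
```

Run:
```python
from h import *
go([.472,.2995,.081],190);s=get_state()
im=snapshot('wrist');cv2.imwrite('pics/w7.png',im[:,:,::-1])
```

```text
pos [0.4717 0.3015 0.0818] yawx -170.08 z [ 0. -0. -1.] q [-0.51  0.84 -0.23  1.88  0.39  0.47  0.72] F [ 0.3 -0.3 -0.4] t 10.6333 open 0.9962722890632416
row [ 0.0001 -0.0027  0.0011] turn -0.0007
```

View pics/w7.png

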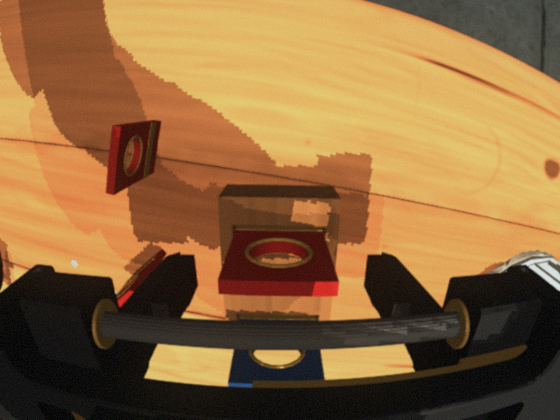

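Request:
{"api": "jog_arm", "payload": {"rows": [[[0,-0.0007,0],0],[[0,-0.0007,0],0],[[0,-0.0007,0],0],[[0,-0.0007,0],0],[[0,-0.0007,0],0],[[0,-0.0007,0],0],[[0,-0.0007,0],0]], "gripper": 48, "newtons": 20}}

```text
clock: 11.27
tool_pos: [0.4715, 0.3015, 0.0818]
eef_rot: [-0.087, 0.996, 0.0, 0.0]
contact_force: [-0.0, -0.4, 2.3]
opening: 0.632
```

Run:
```python
from h import *
go([.472,.2995,.20],190)
```

```text
pos [0.4715 0.3015 0.0818] yawx -170.02 z [ 0.001  0.    -1.   ] q [-0.51  0.84 -0.23  1.88  0.39  0.47  0.72] F [-0.  -0.4  2.3] t 11.2667 open 0.632495606284018
row [-0.0003 -0.0027 -0.1576] turn -0.0002
```

Request:
{"api": "jog_arm", "payload": {"rows": [[[0,0,-0.02],0],[[0,0,-0.045],0],[[0,0,-0.08],0],[[0,0,-0.12],0],[[0,0,-0.16],0],[[0,0,-0.19],0],[[0,0,-0.2],0],[[0,0,-0.2],0]]}}

```text
clock: 11.93
tool_pos: [0.4721, 0.3021, 0.2331]
eef_rot: [-0.087, 0.996, 0.001, 0.002]
contact_force: [-0.7, -0.5, -0.3]
opening: 0.631
```

Run:
```python
from h import *
s=get_state()
im=snapshot('wrist');cv2.imwrite('pics/w8.png',im[:,:,::-1])
f=np.array([.5705,-.0612]);a=np.radians(175);
p=f+.160*np.array([np.cos(a),np.sin(a)]);print(p)
go([*p,.225],175)
```

```text
[ 0.41110885 -0.04725508]
pos [0.4713 0.3013 0.2314] yawx -170.02 z [ 0.  0. -1.] q [-0.44  0.62 -0.35  1.77  0.28  0.8   0.82] F [-0.2  0.1 -1.6] t 11.9833 open 0.631672593361809
row [ 0.1595 -0.4438  0.0084] turn 0.1307
```

View pics/w8.png

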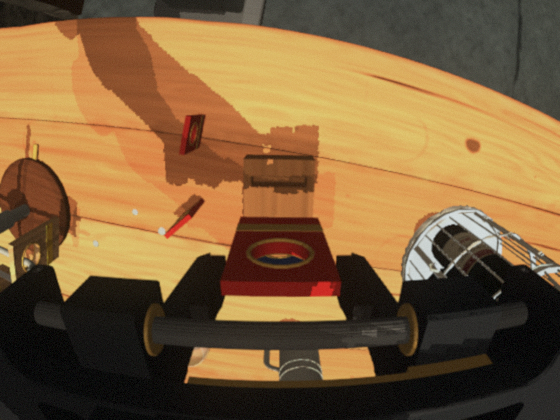

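Request:
{"api": "jog_arm", "payload": {"rows": [[[0.16,-0.444,0],0.13],[[0.16,-0.444,0],0.13],[[0.16,-0.444,0],0.13],[[0.16,-0.444,0],0.13],[[0.16,-0.444,0],0.13],[[0.16,-0.444,0],0.13],[[0.16,-0.444,0],0.13],[[0.16,-0.444,0],0.13],[[0.16,-0.444,0],0.13],[[0.16,-0.444,0],0.13],[[0.16,-0.444,0],0.13],[[0.16,-0.444,0],0.13],[[0.16,-0.444,0],0.13],[[0.16,-0.444,0],0.13]]}}

```text
clock: 13.15
tool_pos: [0.411, -0.0458, 0.2312]
eef_rot: [0.041, 0.999, 0.0, -0.0]
contact_force: [-1.1, 0.3, -0.0]
opening: 0.635
```

Run:
```python
from h import *
s=get_state()
a=np.radians(175);p=np.array([.5705,-.0612])+.150*np.array([np.cos(a),np.sin(a)])
go([*p,.148],175);s=get_state()
im=snapshot('wrist');cv2.imwrite('pics/w9.png',im[:,:,::-1])
t=snapshot('top');crop(t,155,270,290,410,6,'t9')
sc=snapshot('scene');crop(sc,200,340,220,390,4,'s9')
Rt=R.from_quat(s['eef_rot'])
for q in ((0,-.028,-.0202),(0,.028,-.0202),(.004,0,-.0202),(-.004,0,-.0202),(.004,0,.0718),(.004,0,.0118),(-.004,0,.0118)):print(q,wproj(s['tool_pos']+Rt.apply(q),s))
```

```text
pos [ 0.411  -0.0458  0.2312] yawx 175.26 z [-0.     0.001 -1.   ] q [ 0.23  0.45 -0.33  2.17  0.26  0.57  1.2 ] F [-1.1  0.3 -0. ] t 13.15 open 0.6348039513963559
row [-0.0137 -0.002   0.1109] turn 0.0023
(0, -0.028, -0.0202) [287.47601025 222.22773665]
(0, 0.028, -0.0202) [287.45520767 341.64082579]
(0.004, 0, -0.0202) [280.93666326 282.00857521]
(-0.004, 0, -0.0202) [295.52326047 281.96280448]
(0.004, 0, 0.0718) [216.51512449 281.46505204]
(0.004, 0, 0.0118) [251.68436894 281.76498236]
(-0.004, 0, 0.0118) [264.64031997 281.73443795]
```

View pics/w9.png

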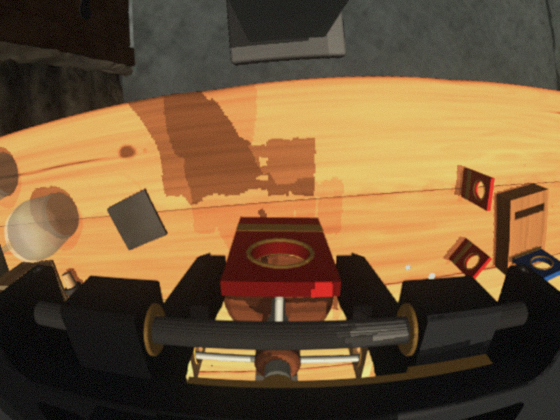

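View pics/t9.png

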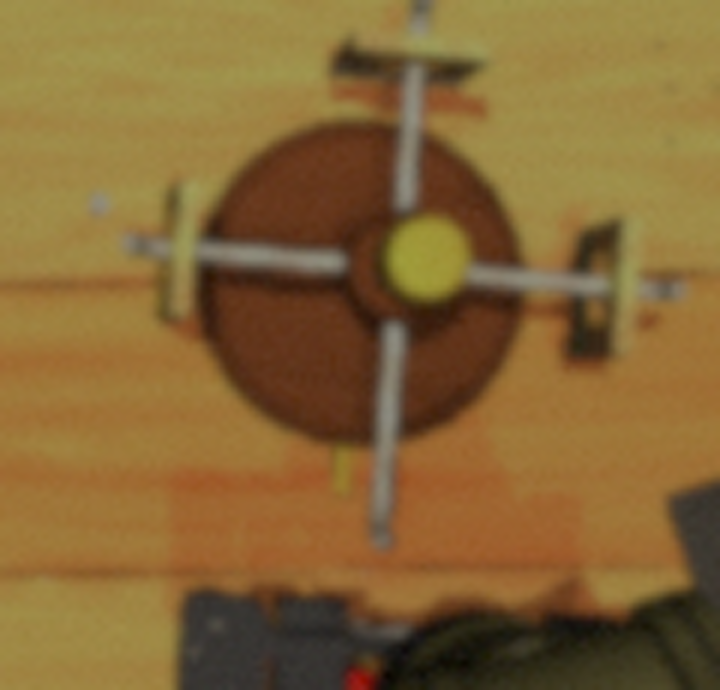

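View pics/s9.png

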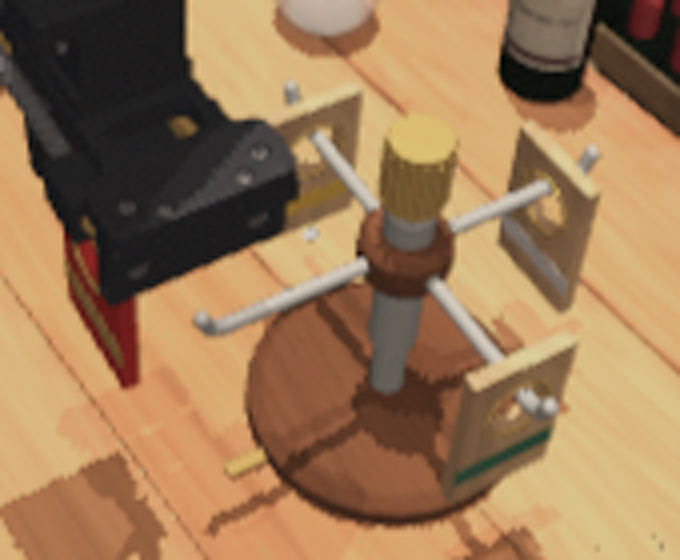

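Run:
```python
from h import *
s=get_state()
a=np.radians(175);u=np.array([np.cos(a),np.sin(a)]);f=np.array([.5705,-.0612])
for rr in(.09,.11):print(rr,f+rr*u)
print(atz('top',155+490/6,290+383/6,.13),atz('top',155+420/6,290+387/6,.13),atz('top',155+350/6,290+394/6,.13))
for x in(.50,.52,.54,.57): 
  rr=(.5705-x)/.996;print(wproj([*(f+rr*u),.13],s))
im=cv2.imread('pics/w9.png');cv2.imwrite('pics/w9c.png',cv2.resize(im[280:400,180:380],None,fx=4,fy=4))
go([*(f+.15*u),.148],175)
```

```text
0.09 [ 0.48084248 -0.05335598]
0.11 [ 0.46091858 -0.05161287]
[ 0.47923404 -0.05312586  0.13      ] [ 0.50788761 -0.05548797  0.13      ] [ 0.53659787 -0.05909022  0.13      ]
[302.25496305 279.99207907]
[319.50297857 279.92281024]
[335.48019048 279.85876771]
[357.21162268 279.77185272]
pos [ 0.411  -0.0465  0.2315] yawx 175.2 z [ 0.  0. -1.] q [ 0.23  0.44 -0.33  2.17  0.26  0.57  1.2 ] F [-0.5  0.  -1.4] t 13.3 open 0.6322146705211948
row [-0.0136 -0.0011  0.1113] turn 0.0017
```

View pics/w9c.png

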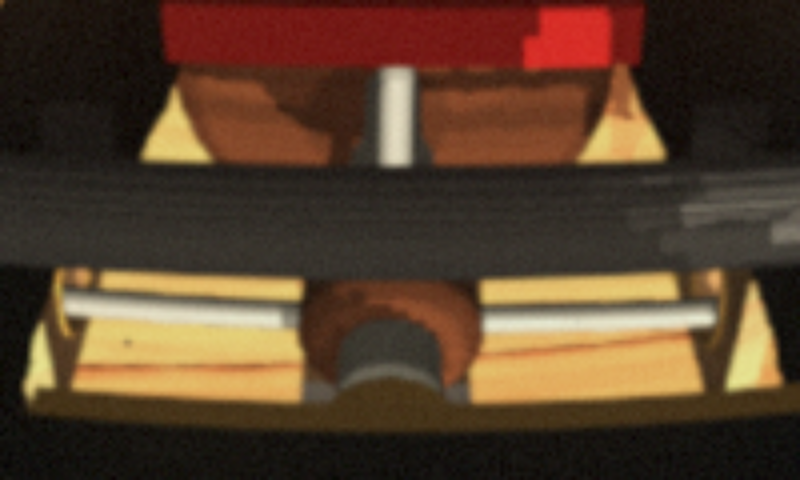

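Request:
{"api": "jog_arm", "payload": {"rows": [[[0,-0.001,0.04],0.002],[[0,-0.001,0.08],0.002],[[-0.005,-0.001,0.1],0.002],[[-0.01,-0.001,0.111],0.002],[[-0.0136,-0.001,0.111],0.002],[[-0.0136,-0.001,0.111],0.002],[[-0.0136,-0.001,0.111],0.002]]}}

```text
clock: 13.88
tool_pos: [0.4218, -0.0488, 0.149]
eef_rot: [0.045, 0.999, 0.0, 0.001]
contact_force: [0.1, -0.4, 0.3]
opening: 0.633
```

Run:
```python
from h import *
a=np.radians(175);u=np.array([np.cos(a),np.sin(a)]);f=np.array([.5705,-.0612])
go([*(f+.09*u),.148],175)
im=snapshot('wrist');crop(im,190,400,180,380,3,'w10')
sc=snapshot('scene');crop(sc,220,340,240,380,5,'s10')
```

```text
pos [ 0.4218 -0.0488  0.149 ] yawx 174.86 z [ 0.002  0.    -1.   ] q [ 0.14  0.61 -0.2   2.23  0.37  0.32  1.09] F [ 0.1 -0.4  0.3] t 13.8833 open 0.6326374264964405
row [-0.079   0.0011  0.0015] turn -0.0012
```

View pics/w10.png

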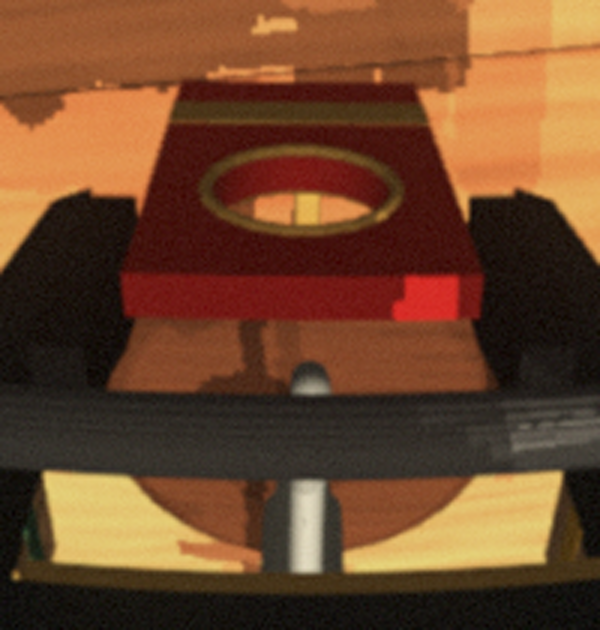

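View pics/s10.png

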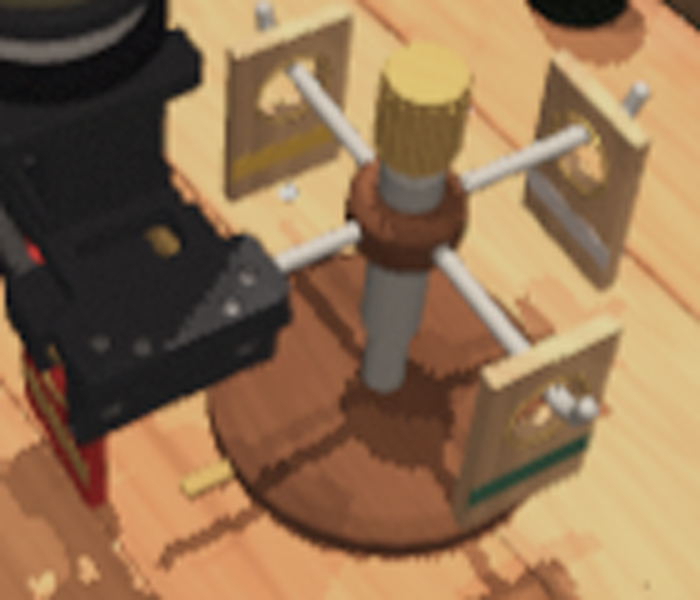

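Request:
{"api": "jog_arm", "payload": {"rows": [[[-0.012,0.0015,0.0013],0],[[-0.025,0.0015,0.0013],0],[[-0.037,0.0015,0.0013],0],[[-0.048,0.0015,0.0013],0],[[-0.058,0.0015,0.0013],0],[[-0.068,0.0015,0.0013],0],[[-0.076,0.0015,0.0013],0],[[-0.079,0.0015,0.0013],0],[[-0.079,0.0015,0.0013],0]]}}

```text
clock: 14.73
tool_pos: [0.4806, -0.0532, 0.1472]
eef_rot: [0.045, 0.999, 0.0, 0.0]
contact_force: [-0.5, 0.7, -0.9]
opening: 0.634
```

Run:
```python
from h import *
a=np.radians(175);u=np.array([np.cos(a),np.sin(a)]);f=np.array([.5705,-.0612])
go([*(f+.09*u),.1295],175)
im=snapshot('wrist');crop(im,190,400,180,380,3,'w11')
sc=snapshot('scene');crop(sc,220,340,240,380,5,'s11')
```

```text
pos [ 0.4806 -0.0532  0.1472] yawx 174.84 z [ 0.  0. -1.] q [ 0.17  0.66 -0.24  2.07  0.35  0.45  1.14] F [-0.5  0.7 -0.9] t 14.7333 open 0.634375019051875
row [-0.0003 -0.0002  0.0236] turn -0.0014
```

View pics/w11.png

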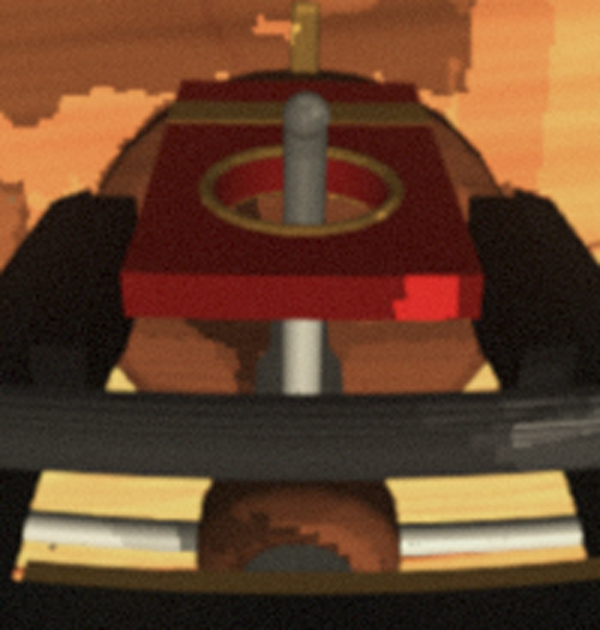

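View pics/s11.png

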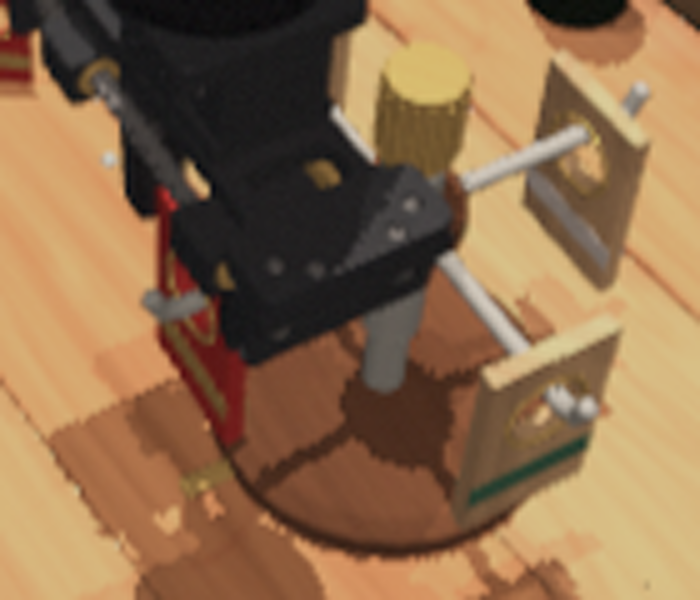

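Request:
{"api": "jog_arm", "payload": {"rows": [[[0,0,0.006],0],[[0,0,0.012],0],[[0,0,0.017],0],[[0,0,0.02],0],[[0,0,0.0225],0],[[0,0,0.0225],0],[[0,0,0.0225],0]]}}

```text
clock: 15.42
tool_pos: [0.48, -0.0531, 0.1303]
eef_rot: [0.045, 0.999, 0.0, -0.0]
contact_force: [0.0, -0.4, -0.7]
opening: 0.632
```

Run:
```python
from h import *
a=np.radians(175);u=np.array([np.cos(a),np.sin(a)]);f=np.array([.5705,-.0612])
go([*(f+.09*u),.1295],175)
im=snapshot('wrist');crop(im,190,400,180,380,3,'w12')
```

```text
pos [ 0.48   -0.0531  0.1303] yawx 174.86 z [-0.  0. -1.] q [ 0.15  0.69 -0.22  2.08  0.37  0.4   1.12] F [ 0.  -0.4 -0.7] t 15.4167 open 0.6318700876082309
row [-0.0012 -0.0002  0.001 ] turn -0.0012
```

View pics/w12.png

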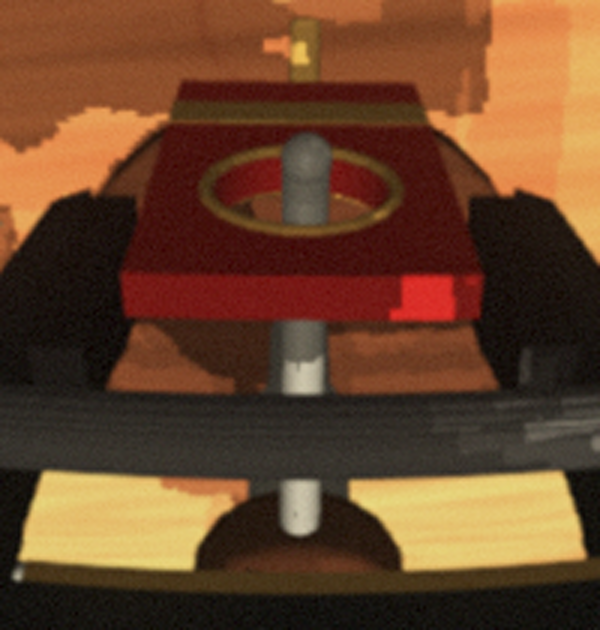

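Request:
{"api": "jog_arm", "payload": {"rows": [[[0,0,0.0003],0],[[0,0,0.0003],0],[[0,0,0.0003],0],[[0,0,0.0003],0],[[0,0,0.0003],0],[[0,0,0.0003],0],[[0,0,0.0003],0],[[0,0,0.0003],0]], "gripper": 88}}

```text
clock: 16.13
tool_pos: [0.48, -0.0532, 0.1302]
eef_rot: [0.045, 0.999, 0.0, 0.0]
contact_force: [-0.3, -0.1, 0.1]
opening: 0.994
```

Run:
```python
from h import *
go([.48,-.053,.30])
im=snapshot('wrist');crop(im,190,400,180,380,3,'w13')
```

```text
pos [ 0.48   -0.0532  0.1302] yawx 174.86 z [ 0.  0. -1.] q [ 0.15  0.69 -0.22  2.08  0.37  0.4   1.12] F [-0.3 -0.1  0.1] t 16.1333 open 0.9937670761021935
row [ 1.000e-04  2.000e-04 -2.264e-01] turn 0
```

View pics/w13.png

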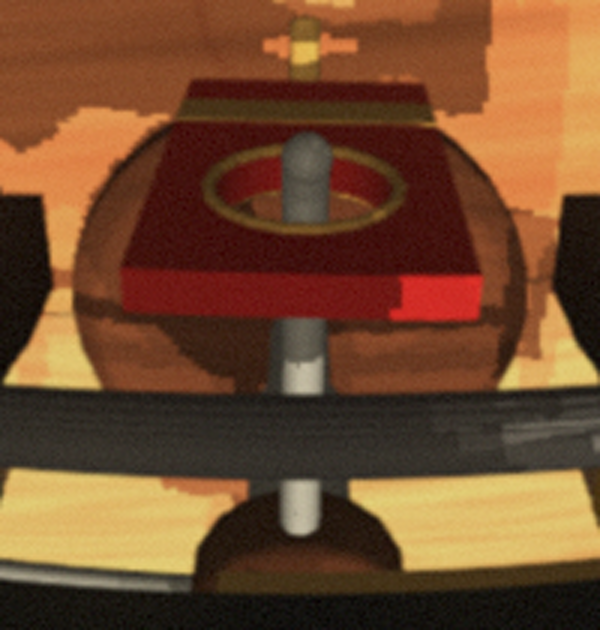

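Tag hangs free on the hook, fingers clear on both sides. Lifting straight up, then backing off.

Request:
{"api": "jog_arm", "payload": {"rows": [[[0,0,-0.02],0],[[0,0,-0.05],0],[[0,0,-0.09],0],[[0,0,-0.14],0],[[0,0,-0.19],0],[[0,0,-0.24],0],[[0,0,-0.24],0],[[-0.03,0.2,-0.24],0],[[-0.03,0.2,-0.24],0],[[-0.03,0.2,-0.24],0],[[-0.03,0.2,-0.24],0],[[-0.03,0.2,-0.24],0],[[-0.03,0.2,-0.24],0]]}}

```text
clock: 17.27
tool_pos: [0.5155, 0.0959, 0.3096]
eef_rot: [0.043, 0.999, 0.0, -0.0]
contact_force: [-0.9, -0.6, -0.2]
opening: 0.998
```

Run:
```python
from h import *
go([.48,-.053,.30])
t=snapshot('top');crop(t,120,280,180,420,3.3,'t14')
sc=snapshot('scene');crop(sc,160,340,170,390,3.3,'s14')
```

```text
pos [0.5155 0.0959 0.3096] yawx 175.08 z [-0.001  0.    -1.   ] q [-0.03  0.48 -0.38  1.76  0.21  0.94  0.99] F [-0.9 -0.6 -0.2] t 17.2667 open 0.9979071293904532
row [ 0.0301 -0.2019  0.0127] turn 0
```

View pics/t14.png

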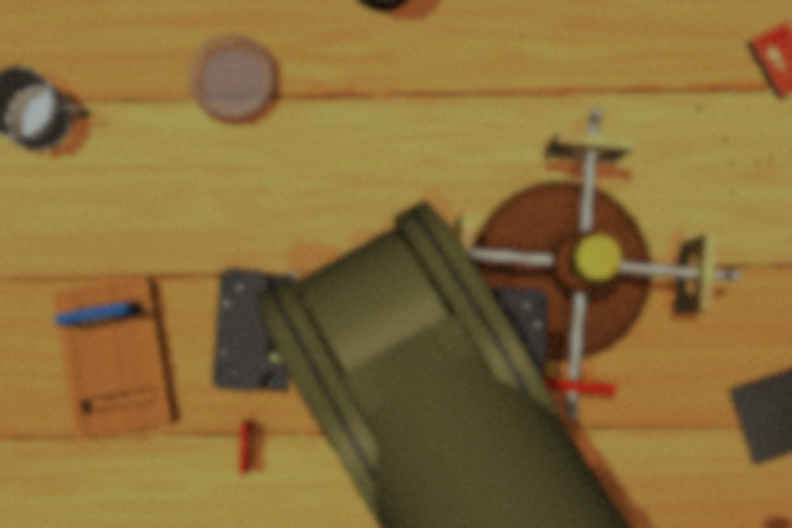

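View pics/s14.png

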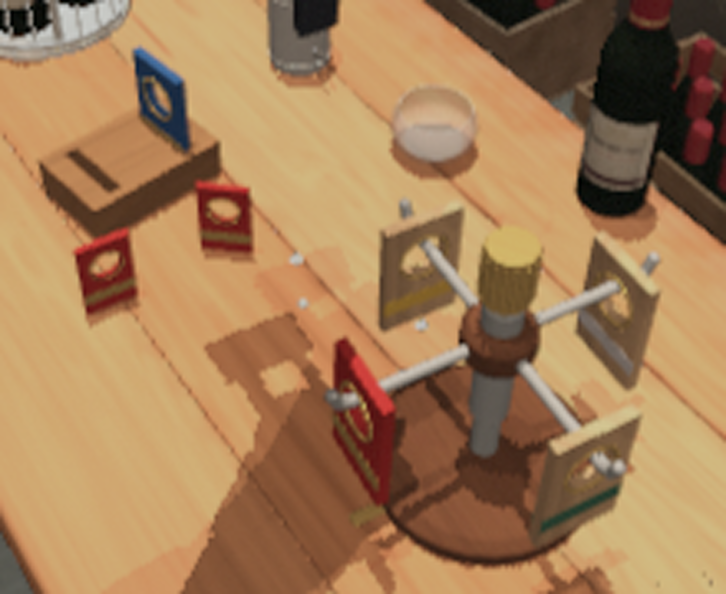

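```bash
python3 -c "
from plant import *
print(workorder.finish_job())"
```

```text
the job is handed in; nothing more can be done
None
```

The red tag is hanging by its hole on the empty hook, and that hook is at the front over the brass pointer. I handed the job in at about 17 s of robot time; the hand-in reports no verdict.

- **Carousel:** I gripped the knob from above and turned it 90° anticlockwise. In the top picture the hook lies at about 175° and the pointer at 174.7–175.5°. The wrist camera agreed to about 1°, reading hook 173.7–174.0° and pointer 172.1–174.1°.
- **Red tag:** Of the three red tags I took the one in the stand, the largest. I gripped it by its side edges, threaded the hole over the hook tip, lowered it to the rod and let go. Contact forces stayed near zero during hanging and release.
- **Last checks:** The pictures before hand-in show the red tag hanging square on the front hook and the hooks at the same angle as after the turn. The green, white and yellow tags are on their hooks and the blue tag is in the stand. The votive glass and the cup have not moved, and the gripper is clear and touching nothing.
- **Disagreements:** Estimates of the turning axis differed by up to about 4 mm between the cameras. It did not affect the fit.

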